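Take the lidded jar out of its stand and park it at the organiser, handle tucked in

ROBOT

A 7-joint arm with a two-finger parallel gripper is mounted at the origin on the work surface. World frame = base frame: x ahead of the robot, y to its left, z up, the work surface at z = 0. Lengths are in m, angles in rad, forces in N, time in s.
With the tool pointing down it reaches from about 0.425 to 0.925 m from the base axis. Payload 6.8 kg.
Tool frame: the origin (TCP) lies at the very end of the fingers, on their centre line; the grasp point (between the pads) lies 19 mm behind it; z points along the fingers, y is the line along which they close (so a half turn about z gives the same grasp; the last joint's range is limited). The gripper opens to 85 mm and grips with 20 to 120 N. Pads are 22 mm wide; open, the fingers measure 114 mm over their backs; the gripper's body (76 mm by 85 mm) begins 54 mm behind the grasp point. The pads swing forward as they close: fully open they stand 13 mm farther back than shut.
Start: joints at [1.004, 0.477, 0.022, 1.555, -0.011, 1.109, -0.083], TCP at [0.299, -0.605, 0.231] pointing down, gripper open.
Joint ranges: [-2.96, 2.96], [-0.34, 2.1], [-1.41, 1.46], [0.24, 2.44], [-1.37, 4.51], [0.17, 1.92], [-2.96, 2.96]. Speed limits (rad/s): [2.39, 2.39, 3.14, 3.14, 3.14, 3.14, 3.14].

INTERFACE

Orientations are given as a rotation vector (axis times angle).
In Python, from bench import r gives the robot as it stands. The module is installed in compiled form; this text tells all that it offers.
- The arm moves only by the tool servo_tool, never from a script. Its argument "commands" is a list of rows, each a list of 7 numbers: the turn, a rotation vector about the world's x, y, z in degrees, then the shift along the world's x, y, z in mm, then the closure, from 0 (fully open) to 1 (shut). A call has 1 to 5 rows; each row is the pose to reach, as a shift and turn from the pose commanded when the call began; what a row does not reach only later rows make up. A row lasts 1/12 s, in which the tool goes at most 41.7 mm and 7.16 degrees, less where a joint would pass 70% of its speed; a pose out of reach is approached as far as the arm can. A call with a gripper value outside its range is refused whole. The fingers move at their own pace and stop on an object; "force" is the grip in N (left out, the last holds). Time passes only in rows, so rows that repeat a pose let the fingers close. It gives the time, the measured TCP pose, the force, the opening and the grip force at its end, in the units of the state.
- r.get_obs(): the state, without advancing time (a new reading comes with each control period).
- r.grab_frame(name): name is "side" or "top" or "wrist"; returns (picture, depth): 384x512x3 uint8, blue, green, red; 384x512 float32, m along the optical axis (not along the pixel's ray), 0 where there is no reading.
- r.camera_info(name): a dict with "vertical_fov" (degrees; the focal length in pixels is half the picture's height over the tangent of half this angle, whatever the lens; pixels are square), "cx", "cy" (the principal point, pixels), "cam_to_world" (4x4, takes a point from camera to world coordinates); the wrist camera has in their place "T_tool_cam" (4x4, takes a point from camera to tool coordinates, whose origin is the TCP and whose axes are the flange's). Camera axes: x right, y up, looking along -z (the intrinsics and any distortion apply to the point x, -y, -z); pixel columns grow to the right and rows downward; lengths in m; the calibration is good to about 2 mm. The wrist camera is an equidistant fisheye: a pixel r from the principal point sees the ray r / f radians off the axis. A picture is of the moment at which its call begins: read the wrist's pose just before it. camera_info takes no time and is no camera call.
- r.hand_in(): hands the job in; it is judged then, once.
The state is a dict: "clock": time; "joints": joint angles; "qvel": joint speeds; "tau": joint torques, N m; "tcp_pos": TCP position; "orientation": TCP orientation; "contact_force": force on the tool from outside, world axes, zero at the start; "moment": the same for the moment, N m; "grip_width": finger opening in m; "gripper_force": force on a finger pad.
Only numpy, scipy, OpenCV 4.12 (cv2) and the standard library are available. Lean on these libraries where they do the work, as an engineer would, in place of code of your own. Each camera call takes 0.05 s, during which the arm holds its last target. There are 200 camera calls.

TASK

Take the frosted jar by its handle out of the black stand and set it down on the round cork coaster to change your grip. Then take it by its body and park it standing on the front board of the bamboo organiser, midway across, with its handle tucked straight back into the gap between the two boxes, and let go. Keep the jar upright, set it down gently without dropping or banging it, and do not shift or knock over anything else.

Things in the scene. Friction and masses are not known exactly. Their poses are not given: they have to be found in the camera images.
- jar: Frosted pale glass jar, flat bamboo lid fixed on, 0.3 to 0.5 kg. Origin: centre of underside, z up its axis. Body 64 mm diameter to height 100 mm; lid 58 mm diameter, 100 to 112 mm. D handle along its own -x (see jar_handle). At the start it stands in the stand, handle out at the front, own axes within 0.25 rad of the stand's. In the stand only the handle can be taken.
- jar_handle (a point): Grip point of the jar's handle, at (-66, 0, 76) mm in the jar's frame: pinch from above, closing along the jar's y. The handle is flat-sided, 14 mm wide (y), reaches 76 mm from the axis; level top bar at heights 78 to 90 mm, upright bar 64 to 76 mm from the axis, bottom bar at heights 28 to 38 mm.
- stand: Fixed black metal stand; origin centre of underside, front -x. Platform 95 x 116 mm, top 40 mm high, with a stop bar 5 mm high along the front edge: lift the jar over it, draw it out along -x. Side walls (y 46 to 58 mm both sides) and roof (174 to 184 mm high) span x -7.5 to 47.5 mm, 22 mm free above the jar, whose axis starts within 6 mm of the origin.
- coaster: Fixed round cork coaster, 90 mm in diameter, 4 mm thick, lying on the worktop. Origin: centre of its underside. The jar is to be stood on it (centre within 25 mm) and let go before it is taken again. Its yaw can be anything.
- organiser: Fixed bamboo organiser, front -x. Origin on the worktop, in the plane of its box fronts, midway across. Front board 12 mm thick, x -95 to 90, 196 mm wide. Two boxes (|y| 28 to 98, x 0 to 90 mm) leave a 56 mm gap; a roof over boxes and gap (x 0 to 90, 120 to 130 mm high): the handle goes in from the front, under it, and cannot be gripped there.
- parking_place (a point): Where the centre of the jar's underside belongs: on top of the organiser's front board, at (-45, 0, 12) mm in the organiser's frame; the handle then points along the organiser's +x.
- dice_tower: Loose wooden dice tower, 66 x 66 mm, 150 mm tall; a bystander. Origin: centre of its underside.
- card_tube: Loose cardboard card tube, upright, 67 mm in diameter, 130 mm tall; a bystander. Origin: centre of its underside.
- meeple0: Loose acrylic meeple (30 g), standing about 70 mm from the coaster's centre: 12 mm thick (x), 34 mm wide (y), 49 mm tall; a bystander. Origin: centre of its underside.
- meeple1: Loose acrylic meeple (30 g), standing about 70 mm from the coaster's centre: 12 mm thick (x), 34 mm wide (y), 49 mm tall; a bystander. Origin: centre of its underside.
- meeple2: Loose acrylic meeple (30 g), standing about 70 mm from the coaster's centre: 12 mm thick (x), 34 mm wide (y), 49 mm tall; a bystander. Origin: centre of its underside.
There are look-alikes about, which are no part of the job. Leave any red look-alike of the jar alone.

How it is judged:
On the way:
1. the jar stands upright on the coaster, let go (horizontal distance between jar and coaster below 0.03 m and height (world z) of jar below 0.008 m and angle between jar's own z axis and vertical below 0.08 rad and linear speed of jar below 0.02 m/s and contact force between the fingers and jar below 0.2 N), for 0.2 s.
At the end, for the whole second after the job is handed in: The jar stands upright (within 0.06 rad), released and at rest on the organiser's front board, its centre 30 to 64 mm in front of the boxes and within 14 mm of the middle, its handle grip point inside the gap behind the boxes' front plane and within 17 mm of the gap's middle (x of jar in the frame of organiser between -0.064 and -0.03 m and y of jar in the frame of organiser between -0.014 and 0.014 m and z of jar in the frame of organiser between 0.009 and 0.016 m and x of jar_handle in the frame of organiser above 0 m and y of jar_handle in the frame of organiser between -0.017 and 0.017 m and angle between jar's own z axis and vertical below 0.06 rad and linear speed of jar below 0.02 m/s and contact force between the fingers and jar below 0.2 N); the robot touches nothing.
It fails at once if the jar is dropped (let go and falling faster than 0.3 m/s) (contact force between the fingers and jar below 0.1 N and linear speed of jar above 0.3 m/s).
It fails at once if the jar is tipped more than 0.5 rad (angle between jar's own z axis and vertical above 0.5 rad).
It fails at once if the jar is banged (over 60 N) against organiser or coaster (contact force between jar and organiser above 60 N or contact force between jar and coaster above 60 N).
It fails at once if a bystander is shifted more than 20 mm or knocked over (distance of any of dice_tower, card_tube, meeple0, meeple1, meeple2 from where it was at the start of the episode above 0.02 m or angle between any of dice_tower, card_tube, meeple0, meeple1, meeple2's own z axis and vertical above 0.4 rad).
It also fails if it takes over 67 s, if anything falls off the work surface, if the arm or the gripper's body presses on something with over 40 N, if the wrist force passes 120 N, or if a joint passes its speed limit or range.

## Working session

There is one attempt and no reset: what is moved stays moved. The work goes in short steps, Python scripts to look and compute and a tool call to move; the robot and the scene stay as the last step left them, time stands still between calls to the robot, and variables do not carry over. Pictures are saved under pics/ and viewed, at most 10 in all, crops included, and the job is handed in when it is done.

Besides the shell and the picture viewer there is one more tool, called after ">>>" by a JSON object that holds its "fn" and its "kwargs", one argument or row to a line. servo_tool: Moves the arm, as the interface text tells. Its arguments: {"type":"object","properties":{"commands":{"type":"array"},"force":{"type":"number"}},"required":["commands"]}

```bash
mkdir -p pics; cat > h.py <<'E'
import numpy as np, cv2
from bench import r
def grab(n):
    im,d=r.grab_frame(n); np.savez(f'{n}.npz',im=im,d=d); return im,d
def load(n):
    z=np.load(f'{n}.npz'); return z['im'],z['d']
def cam(n):
    c=r.camera_info(n); f=192/np.tan(np.radians(c['vertical_fov'])/2); return c,f
def pts(n,d):
    c,f=cam(n); v,u=np.mgrid[0:384,0:512]
    P=np.stack([(u-c['cx'])/f*d,-(v-c['cy'])/f*d,-d,np.ones_like(d)],-1)
    return (P@c['cam_to_world'].T)[...,:3]
E
python3 - <<'E'
from h import *
o=r.get_obs();print({k:np.round(v,3).tolist() for k,v in o.items()})
a=[grab(n)[0] for n in('top','side')]
for n in('top','side','wrist'):print(r.camera_info(n))
cv2.imwrite('pics/top.png',cv2.resize(a[0],(800,600)));cv2.imwrite('pics/side.png',cv2.resize(a[1],(800,600)))
E
```

```text
{'clock': 0.0, 'joints': [1.004, 0.478, 0.022, 1.556, -0.012, 1.109, -0.083], 'qvel': [0.001, 0.0, 0.002, 0.0, -0.001, -0.001, -0.001], 'tau': [0.001, -59.645, 1.608, -28.12, 0.012, 0.009, -0.0], 'tcp_pos': [0.299, -0.605, 0.23], 'orientation': [-3.058, -0.714, 0.001], 'contact_force': [0.51, 0.94, -0.913], 'moment': [0.003, 0.028, 0.029], 'gripper_force': 0.0, 'grip_width': 0.085}
{'vertical_fov': 56.78246699435845, 'cx': 258.6764959812646, 'cy': 189.1075954389511, 'cam_to_world': array([[-1.17115142e-02,  9.82674686e-01, -1.84968380e-01,
         3.68965828e-01],
       [-9.99930257e-01, -1.17912071e-02,  6.69177382e-04,
         4.46892431e-02],
       [-1.52341681e-03,  1.84963317e-01,  9.82744245e-01,
         1.24938740e+00],
       [ 0.00000000e+00,  0.00000000e+00,  0.00000000e+00,
         1.00000000e+00]])}
{'vertical_fov': 49.53473939617923, 'cx': 263.50632471353794, 'cy': 189.15124990222384, 'cam_to_world': array([[-0.95398011,  0.13939117, -0.26550339,  0.27181598],
       [-0.29912628, -0.50466166,  0.80983954,  0.9799107 ],
       [-0.0211049 ,  0.85198985,  0.52313275,  0.70272824],
       [ 0.        ,  0.        ,  0.        ,  1.        ]])}
{'vertical_fov': 65.70646984690485, 'cx': 254.04719528613867, 'cy': 192.6195517981368, 'T_tool_cam': array([[ 1.12324587e-03,  9.64350889e-01,  2.64624452e-01,
         6.62852507e-02],
       [ 9.99999083e-01, -1.28345923e-03,  4.32538326e-04,
        -6.08620421e-04],
       [ 7.56753415e-04,  2.64623723e-01, -9.64351447e-01,
        -1.43088860e-01],
       [ 0.00000000e+00,  0.00000000e+00,  0.00000000e+00,
         1.00000000e+00]])}
```

View pics/top.png

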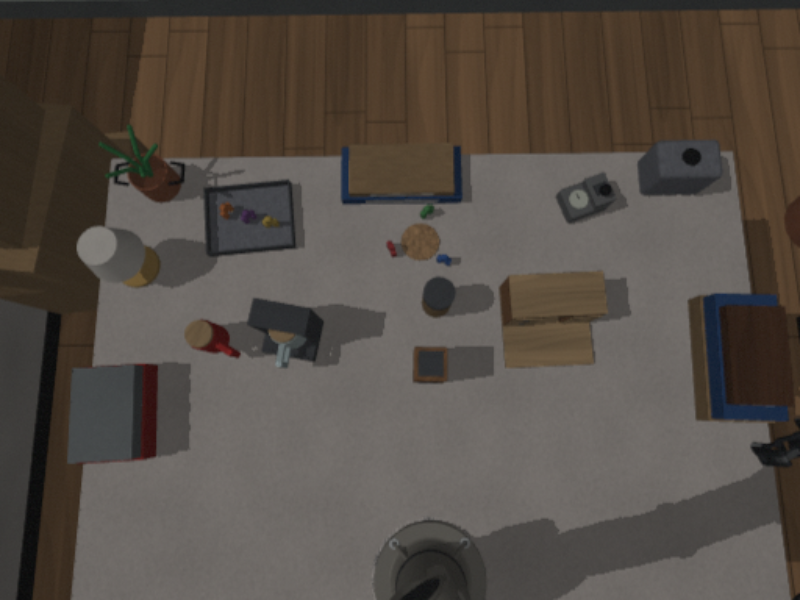

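View pics/side.png

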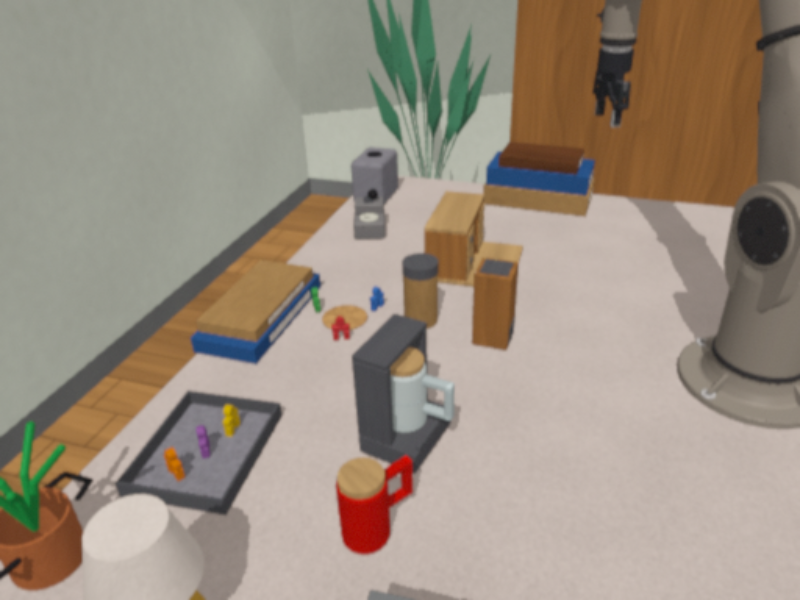

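Candidates for the jar (800×600 pixels, top / side view):
- Frosted pale jar in the black stand: (283,345) / (405,390). I choose this one because it is pale with a bamboo lid and stands in the stand.
- Red look-alike mug: (208,337) / (365,505).
- White lamp shade: (112,254) / (140,550).

Coaster at top (421,242), with red, blue and green meeples around it. Organiser at (552,320), tube at (438,296), dice tower at (431,363).

```bash
python3 - <<'E'
from h import *
s=512/800
im,d=load('top');P=pts('top',d);hsv=cv2.cvtColor(im,cv2.COLOR_BGR2HSV)
i2,d2=load('side');P2=pts('side',d2);h2=cv2.cvtColor(i2,cv2.COLOR_BGR2HSV)
def box(u0,u1,v0,v1,k=s):
    m=np.zeros((384,512),bool);m[int(v0*k):int(v1*k),int(u0*k):int(u1*k)]=1;return m
def rect(q):
    (c,(w,h),a)=cv2.minAreaRect((q[:,:2]*1000).astype(np.float32));return np.round(c,1),round(w,1),round(h,1),round(a,2)
print('table z',[np.median(p[b&(x>0)],0).round(4) for p,b,x in((P,box(350,400,400,450),d),(P2,box(560,600,330,380),d2))])
for n,p,x in(('top',P,d),('side',P2,d2)):
    X,Y,Z=p[...,0],p[...,1],p[...,2]
    def show(l,b): 
        q=p[b&(x>0)]
        if len(q)>5: print(n,l,len(q),'zmed',np.median(q[:,2]).round(4),'mean',q.mean(0).round(4),*rect(q))
    # approximate top locs
    if n=='top':
        R=dict(roof=box(495,612,265,330),stand=box(240,330,290,345),board=box(495,600,320,370),tube=box(415,460,270,320),dice=box(405,455,340,390),lid=box(255,310,325,350))
        H=dict(roof=(.12,.14),stand=(.17,.2),board=(.006,.02),tube=(.12,.14),dice=(.14,.16),lid=(.14,.165))
    else:
        R=dict(roof=box(420,490,185,250),stand=box(350,430,310,390),board=box(470,530,235,290),tube=box(395,445,245,290),dice=box(470,525,250,290),lid=box(380,430,340,375))
    for k in R: show(k,R[k]&(Z>H[k][0])&(Z<H[k][1]))
    hs=hsv if n=='top' else h2
    if n=='top': b=box(270,300,335,372)
    else: b=box(420,460,370,425)
    b=b&(hs[...,1]<70)&(hs[...,2]>110)&(Z>.06)
    show('handle',b); show('handletop',b&(Z>.122)&(Z<.136))
    b=box(395,447,220,265) if n=='top' else box(315,375,300,335)
    co=b&(hs[...,0]<22)&(hs[...,1]>70)&(hs[...,2]>90)
    if n=='top': co&=~((hs[...,0]<5)|(hs[...,1]>190))
    show('coaster',co&(Z<.012))
    for c,(lo,hi),bx in(('red',(-1,4),(box(380,400,238,260) if n=='top' else box(328,352,312,342))),('blue',(105,125),(box(430,458,250,270) if n=='top' else box(366,388,283,313))),('green',(45,80),(box(415,438,200,222) if n=='top' else box(305,325,285,315)))):
        hh=hs[...,0].astype(int); hh=np.where(hh>172,hh-180,hh)
        show(c,bx&(hh>lo)&(hh<hi)&(hs[...,1]>110)&(Z>.008))
a=cv2.resize(im[180:250,150:215],(520,560),interpolation=cv2.INTER_CUBIC)
cv2.imwrite('pics/crop.png',a)
E
```

```text
table z [array([ 0.3164,  0.1117, -0.0011]), array([ 0.2808,  0.0007, -0.001 ])]
top roof 1705 zmed 0.1292 mean [ 0.5782 -0.2698  0.1292] [ 579.1 -270.8] 91.0 196.8 1.68
top stand 699 zmed 0.1825 mean [0.5307 0.2885 0.1825] [531.4 289.9] 117.7 55.1 79.06
top board 1548 zmed 0.0113 mean [ 0.4874 -0.273   0.0114] [ 492.9 -273.4] 108.8 197.3 1.26
top tube 332 zmed 0.1301 mean [ 0.5841 -0.0262  0.1299] [584.4 -27.7] 64.2 63.5 88.71
top dice 454 zmed 0.1498 mean [ 0.4389 -0.0043  0.1499] [439.8  -4.9] 61.9 65.0 89.13
top lid 108 zmed 0.1503 mean [0.4972 0.2862 0.1505] [499.1 288.6] 108.0 29.5 89.3
top handle 52 zmed 0.1279 mean [0.4606 0.2972 0.1186] [461.1 298. ] 9.8 44.3 81.54
top handletop 41 zmed 0.1287 mean [0.4586 0.2981 0.1284] [460.1 298.2] 9.8 42.2 81.67
top coaster 392 zmed 0.0031 mean [0.7318 0.006  0.0031] [732.8   5.5] 86.8 82.0 20.84
top red 19 zmed 0.0387 mean [0.7042 0.0712 0.0372] [705.1  72.1] 23.5 9.9 26.43
top blue 35 zmed 0.0402 mean [ 0.6807 -0.0455  0.0389] [681.8 -45.9] 29.0 12.2 70.21
top green 15 zmed 0.0393 mean [ 0.7949 -0.0103  0.0383] [796.2 -11.3] 6.2 25.6 3
[... 338 characters left out ...]
8] 66.3 72.1 17.79
side dice 363 zmed 0.1496 mean [0.4373 0.0043 0.1488] [438.3  -4.3] 72.1 65.5 87.51
side lid 331 zmed 0.1507 mean [0.503  0.2881 0.15  ] [500.9 281.8] 79.4 37.6 82.67
side handle 481 zmed 0.1051 mean [0.4634 0.3014 0.1034] [478.4 284.8] 42.7 89.0 44.64
side handletop 145 zmed 0.1282 mean [0.4631 0.3008 0.1279] [461.8 300.2] 21.1 46.8 78.94
side coaster 301 zmed 0.0032 mean [0.7308 0.0042 0.0033] [731.6   9.1] 91.0 87.9 62.75
side red 70 zmed 0.0301 mean [0.7078 0.0786 0.0287] [708.3  76.4] 29.4 13.3 22.08
side blue 70 zmed 0.0276 mean [ 0.68   -0.0392  0.0272] [680.2 -42.2] 32.1 9.4 70.01
side green 44 zmed 0.0322 mean [ 0.7957 -0.002   0.0327] [808.3 -20.3] 9.7 68.4 34.96
```

View pics/crop.png

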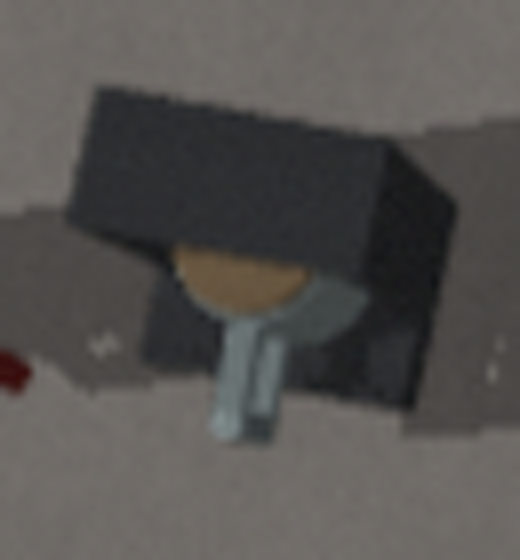

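The crop shows the pale jar with its bamboo lid at (240,270). Its handle runs from (240,320) to (235,440), towards the robot, so the choice holds. I'm going on an arc at height to a hover in front of the handle.

>>> {"fn": "servo_tool", "kwargs": {
  "commands": [
    [0,0,7,24,33,14,0],
    [0,0,14,48,66,28,0],
    [0,0,21,72,99,42,0],
    [0,0,28,96,132,56,0],
    [0,0,35,120,165,70,0]
  ]
}}

```text
clock: 0.52
tcp_pos: [0.4154, -0.4441, 0.2992]
orientation: [-2.698, -1.609, 0.001]
contact_force: [0.7, -0.7, 0.1]
grip_width: 0.0852
gripper_force: 0.0
```

>>> {"fn": "servo_tool", "kwargs": {
  "commands": [
    [0,0,7,24,32,0,0],
    [0,0,14,48,64,0,0],
    [0,0,21,72,96,0,0],
    [0,0,28,96,128,0,0],
    [0,0,35,120,160,0,0]
  ]
}}

```text
clock: 0.93
tcp_pos: [0.5354, -0.2841, 0.2988]
orientation: [-2.089, -2.346, 0.0]
contact_force: [0.7, 0.0, -0.5]
grip_width: 0.0854
gripper_force: 0.0
```

>>> {"fn": "servo_tool", "kwargs": {
  "commands": [
    [0,0,7,12,39,0,0],
    [0,0,14,24,78,0,0],
    [0,0,21,36,117,0,0],
    [0,0,28,48,156,0,0],
    [0,0,35,60,195,0,0]
  ]
}}

```text
clock: 1.35
tcp_pos: [0.5948, -0.0891, 0.2987]
orientation: [-1.287, -2.865, 0.001]
contact_force: [0.4, 0.5, 0.0]
grip_width: 0.0856
gripper_force: 0.0
```

```bash
python3 - <<'E'
from h import *
from scipy.spatial.transform import Rotation as R
o=r.get_obs();print(o['clock'],o['joints'].round(3) if hasattr(o['joints'],'round') else o['joints'],o['tcp_pos'],R.from_rotvec(o['orientation']).as_matrix().round(3).tolist())
E
```

```text
1.35 [ 0.459  0.351 -0.537  1.628  0.189  1.215  0.608] [ 0.59479865 -0.08905061  0.29866263] [[-0.664, 0.748, -0.001], [0.748, 0.664, -0.0], [0.0, -0.001, -1.0]]
```

>>> {"fn": "servo_tool", "kwargs": {
  "commands": [
    [0,0,7,-3,40,0,0],
    [0,0,14,-6,80,0,0],
    [0,0,21,-10,120,0,0],
    [0,0,28,-20,159,0,0],
    [0,0,35,-32,198,0,0]
  ]
}}

```text
clock: 1.77
tcp_pos: [0.5623, 0.1089, 0.2985]
orientation: [-0.366, -3.12, -0.0]
contact_force: [1.5, 0.7, -0.9]
grip_width: 0.0855
gripper_force: 0.0
```

>>> {"fn": "servo_tool", "kwargs": {
  "commands": [
    [0,0,3,-23,33,0,0],
    [0,0,3,-46,66,0,0],
    [0,0,3,-69,99,0,0],
    [0,0,3,-92,132,0,0],
    [0,0,3,-115,165,0,0]
  ]
}}

```text
clock: 2.18
tcp_pos: [0.4464, 0.2732, 0.2987]
orientation: [-0.294, -3.128, 0.001]
contact_force: [0.3, 0.5, 0.3]
grip_width: 0.0853
gripper_force: 0.0
```

>>> {"fn": "servo_tool", "kwargs": {
  "commands": [
    [0,0,0,0,13,-30,0],
    [0,0,0,0,26,-60,0],
    [0,0,0,0,26,-80,0],
    [0,0,0,0,26,-80,0],
    [0,0,0,0,26,-80,0]
  ]
}}

```text
clock: 2.6
tcp_pos: [0.4473, 0.2975, 0.2182]
orientation: [-0.293, -3.126, 0.002]
contact_force: [-1.0, 0.7, -0.1]
grip_width: 0.0851
gripper_force: 0.0
```

```bash
cat >> h.py <<'E'
from scipy.spatial.transform import Rotation as R
def tool():
    o=r.get_obs();T=np.eye(4);T[:3,:3]=R.from_rotvec(o['orientation']).as_matrix();T[:3,3]=o['tcp_pos'];return T,o
def wpts(d,T):
    c,f=cam('wrist');v,u=np.mgrid[0:384,0:512].astype(float)
    x=u-c['cx'];y=v-c['cy'];rr=np.hypot(x,y)+1e-9;t=np.tan(rr/f)/rr
    P=np.stack([x*t*d,-y*t*d,-d,np.ones_like(d)],-1)
    return (P@(T@c['T_tool_cam']).T)[...,:3]
E
python3 - <<'E'
from h import *
T,o=tool();im,d=grab('wrist');np.save('T.npy',T)
print(T.round(3).tolist(),o['joints'],o['clock'])
P=wpts(d,T);Z=P[...,2];X=P[...,0];Y=P[...,1]
ok=(d>0)
hs=cv2.cvtColor(im,cv2.COLOR_BGR2HSV)
m=ok&(Z>.122)&(Z<.136)&(X>.41)&(X<.5)&(Y>.26)&(Y<.34)
q=P[m];print('bar',len(q),np.median(q[:,2]),q.min(0),q.max(0),cv2.minAreaRect((q[:,:2]*1000).astype(np.float32)))
m=ok&(Z>.145)&(Z<.16)&(X>.45)&(X<.55)&(Y>.24)&(Y<.34)
q=P[m];print('lid',len(q),np.median(q[:,2]) if len(q) else 0,q.min(0),q.max(0))
cv2.imwrite('pics/w1.png',im)
E
```

```text
[[-0.983, 0.186, -0.002, 0.447], [0.186, 0.983, -0.001, 0.298], [0.002, -0.002, -1.0, 0.218], [0.0, 0.0, 0.0, 1.0]] [-0.0456219   0.37501875 -0.813395    1.85567211  0.3115456   1.04620635
  0.40039999] 2.6
bar 1226 0.13013454443255484 [0.43648508 0.26241706 0.122065  ] [0.49969659 0.32013289 0.13598964] ((467.625244140625, 292.1121520996094), (57.736942291259766, 62.61983871459961), 88.4663314819336)
lid 2595 0.1522968065721902 [0.4826682  0.24004445 0.14500219] [0.52976929 0.33999727 0.15999588]
```

View pics/w1.png

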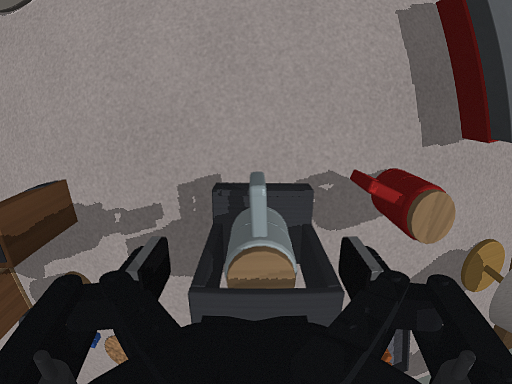

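The wrist view shows the handle's top bar from (258,175) to (258,235), running into the pale body, with the lid at (260,268). I'll fit the bar's axis and the lid rim.

```bash
python3 - <<'E'
from h import *
im,d=load('wrist');T=np.load('T.npy');P=wpts(d,T);Z=P[...,2]
b=np.zeros_like(d,bool);b[165:240,240:280]=1
q=P[b&(d>0)&(Z>.126)&(Z<.134)]
c,s,a=cv2.minAreaRect((q[:,:2]*1000).astype(np.float32));print('bar',len(q),np.median(q[:,2]),c,s,a,q[:,0].min())
xs=np.arange(.438,.478,.005)
for x in xs:
    k=q[abs(q[:,0]-x)<.0025];
    if len(k):print(round(x,3),(k[:,1].min()*1e3).round(1),(k[:,1].max()*1e3).round(1))
# lid: rim fit
hs=cv2.cvtColor(im,cv2.COLOR_BGR2HSV)
b=np.zeros_like(d,bool);b[240:292,220:305]=1
l=b&(d>0)&(Z>.148)&(Z<.156);q=P[l]
print('lid z',np.median(q[:,2]),q.min(0),q.max(0))
e=[]
for x in np.arange(.484,.51,.002):
    k=q[abs(q[:,0]-x)<.001]
    if len(k)>3:e+=[[k[:,0].mean(),k[:,1].min()],[k[:,0].mean(),k[:,1].max()]]
e=np.array(e)
from scipy.optimize import least_squares
f=least_squares(lambda p:np.hypot(*(e-p).T)-.029,[.51,.29]);print('axis',f.x,abs(f.fun).max())
st=np.zeros_like(d,bool);st[285:318,185:345]=1
q=P[st&(d>0)&(Z>.178)&(Z<.19)];print('roof',len(q),np.median(q[:,2]),q.min(0))
E
```

```text
bar 945 0.13014571983463488 (461.3948059082031, 301.0602722167969) (31.07872200012207, 49.123390197753906) 79.57852172851562 0.4364850763707165
0.438 295.7 308.3
0.443 294.7 308.8
0.448 293.9 307.8
0.453 292.9 306.9
0.458 292.6 306.0
0.463 291.8 305.8
0.468 290.7 305.2
0.473 289.8 303.4
lid z 0.15232482258525776 [0.4826682  0.26314838 0.14801597] [0.52333642 0.31984026 0.15430075]
axis [0.51219302 0.29121115] 0.0015461816824959944
roof 4257 0.1842215152263976 [0.49237383 0.23583447 0.17801304]
```

>>> {"fn": "servo_tool", "kwargs": {
  "commands": [
    [0,0,2,0,4,-30,0],
    [0,0,2,0,4,-60,0],
    [0,0,2,0,4,-85,0],
    [0,0,2,0,4,-105,0],
    [0,0,2,0,4,-121,0]
  ],
  "force": 80
}}

```text
clock: 3.07
tcp_pos: [0.4491, 0.3017, 0.0981]
orientation: [0.242, 3.131, 0.001]
contact_force: [0.2, -0.6, 0.6]
grip_width: 0.0853
gripper_force: 0.0
```

>>> {"fn": "servo_tool", "kwargs": {
  "commands": [
    [0,0,0,0,0,0,0.5],
    [0,0,0,0,0,0,0.7],
    [0,0,0,0,0,0,0.85],
    [0,0,0,0,0,0,1],
    [0,0,0,0,0,0,1]
  ]
}}

```text
clock: 3.48
tcp_pos: [0.4488, 0.3027, 0.0994]
orientation: [0.239, 3.13, 0.002]
contact_force: [0.5, 0.6, -0.2]
grip_width: 0.0255
gripper_force: 0.0
```

>>> {"fn": "servo_tool", "kwargs": {
  "commands": [
    [0,0,0,0,0,0,1],
    [0,0,0,0,0,0,1],
    [0,0,0,0,0,0,1],
    [0,0,0,0,0,0,1],
    [0,0,0,0,0,0,1]
  ]
}}

```text
clock: 3.9
tcp_pos: [0.4485, 0.3022, 0.099]
orientation: [0.239, 3.131, -0.0]
contact_force: [-1.3, -2.9, 6.9]
grip_width: 0.0126
gripper_force: 77.6
```

>>> {"fn": "servo_tool", "kwargs": {
  "commands": [
    [0,0,0,0,0,3,1],
    [0,0,0,0,0,6,1],
    [0,0,0,0,0,9,1],
    [0,0,0,0,0,11,1],
    [0,0,0,0,0,12,1]
  ],
  "force": 110
}}

```text
clock: 4.32
tcp_pos: [0.4477, 0.3021, 0.11]
orientation: [-0.239, -3.132, 0.0]
contact_force: [-0.4, -0.2, -3.9]
grip_width: 0.0124
gripper_force: 107.0
```

```bash
cat >> h.py <<'E'
def topplane(P,d,zlo,zhi,x,y):
    Z=P[...,2];m=(d>0)&(Z>zlo)&(Z<zhi)&(abs(P[...,0]-x)<.05)&(abs(P[...,1]-y)<.05);q=P[m]
    A=np.c_[q[:,:2]-[x,y],np.ones(len(q))];s=np.linalg.lstsq(A,q[:,2],rcond=None)[0];return len(q),s.round(4),q.mean(0).round(4)
E
python3 - <<'E'
from h import *
T,o=tool();im,d=grab('wrist');P=wpts(d,T);print(o['tcp_pos'],o['contact_force'],o['moment'])
Z=P[...,2]
hs=cv2.cvtColor(im,cv2.COLOR_BGR2HSV)
m=(hs[...,0]>8)&(hs[...,0]<25)&(hs[...,1]>60)&(abs(P[...,0]-.51)<.05)&(abs(P[...,1]-.29)<.05)&(Z>.13)&(Z<.18)&(d>0)
print(m.sum());d2=np.where(m,d,0);print(topplane(P,d2,.13,.18,.5,.29))
cv2.imwrite('pics/w2.png',im)
E
```

```text
[0.44771951 0.30209863 0.11004988] [-0.41952167 -0.24650999 -3.91847519] [0.05456595 0.28709283 0.01182453]
0
(0, array([0., 0., 0.]), array([nan, nan, nan]))h.py:23: RuntimeWarning: Mean of empty slice.
  A=np.c_[q[:,:2]-[x,y],np.ones(len(q))];s=np.linalg.lstsq(A,q[:,2],rcond=None)[0];return len(q),s.round(4),q.mean(0).round(4)
  ret = um.true_divide(
```

View pics/w2.png

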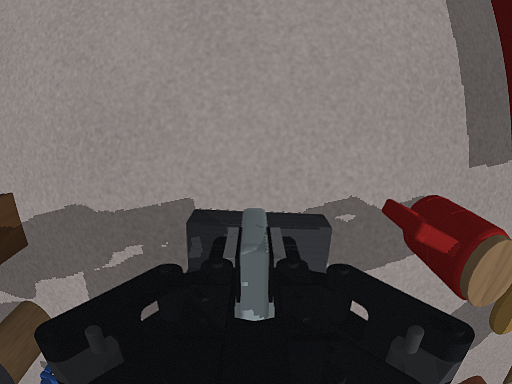

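The handle (255,265) is pinched squarely between the pads, and the force reading shows the jar's weight is carried. I'll check its tilt and lift in the side view.

```bash
cat >> h.py <<'E'
def lid(n,x,y,z):
    """lid top plane near x,y,z from a fixed camera: tilt (z slopes), centre estimate"""
    im,d=grab(n);P=pts(n,d);hs=cv2.cvtColor(im,cv2.COLOR_BGR2HSV)
    m=(hs[...,0]>8)&(hs[...,0]<24)&(hs[...,1]>60)&(hs[...,2]>60)&(np.hypot(P[...,0]-x,P[...,1]-y)<.045)&(abs(P[...,2]-z)<.02)&(d>0)
    q=P[m]
    for _ in range(3):
        A=np.c_[q[:,:2]-[x,y],np.ones(len(q))];s=np.linalg.lstsq(A,q[:,2],rcond=None)[0]
        k=q[:,2]-A@s;q=q[(k>-.003)&(k<.004)]
    print(n,'lid',len(q),'slopes',s[:2].round(3),'z',s[2].round(4),'circle',np.round(cv2.minEnclosingCircle((q[:,:2]*1000).astype(np.float32)),1) if 0 else (q.min(0).round(4),q.max(0).round(4)))
E
python3 - <<'E'
from h import *
lid('side',.512,.291,.164); lid('top',.512,.291,.164)
print(tool()[1]['tcp_pos'])
E
```

```text
side lid 172 slopes [0.014 0.003] z 0.1619 circle (array([0.484 , 0.2661, 0.1593]), array([0.5165, 0.3219, 0.1649]))
top lid 34 slopes [ 0.181 -0.067] z 0.1642 circle (array([0.4892, 0.2681, 0.1592]), array([0.5052, 0.3121, 0.1645]))
[0.44778568 0.30210258 0.10986339]
```

Upright (slope ≤ 0.014 rad) and lifted about 11 mm. I'll add 3 mm, draw it out along the stand's -x, then raise it.

>>> {"fn": "servo_tool", "kwargs": {
  "commands": [
    [0,0,0,0,0,3,1],
    [0,0,0,-12,2,4,1],
    [0,0,0,-26,5,4,1],
    [0,0,0,-41,8,4,1],
    [0,0,0,-56,11,4,1]
  ]
}}

```text
clock: 4.88
tcp_pos: [0.3894, 0.3135, 0.1139]
orientation: [-0.237, -3.132, 0.0]
contact_force: [-0.4, 0.5, -5.2]
grip_width: 0.0124
gripper_force: 107.1
```

>>> {"fn": "servo_tool", "kwargs": {
  "commands": [
    [0,0,0,-14,3,0,1],
    [0,0,0,-28,6,0,1],
    [0,0,0,-40,8,2,1],
    [0,0,0,-43,9,12,1],
    [0,0,0,-43,9,28,1]
  ]
}}

```text
clock: 5.3
tcp_pos: [0.3467, 0.3219, 0.1417]
orientation: [-0.234, -3.131, 0.003]
contact_force: [1.8, 0.1, -3.3]
grip_width: 0.0122
gripper_force: 107.2
```

>>> {"fn": "servo_tool", "kwargs": {
  "commands": [
    [0,0,0,0,0,26,1],
    [0,0,0,0,0,54,1],
    [0,0,0,0,0,82,1],
    [0,0,0,0,0,108,1],
    [0,0,0,6,-6,126,1]
  ]
}}

```text
clock: 5.72
tcp_pos: [0.354, 0.3183, 0.2715]
orientation: [0.234, 3.131, 0.005]
contact_force: [1.2, 0.4, -4.6]
grip_width: 0.0125
gripper_force: 107.5
```

>>> {"fn": "servo_tool", "kwargs": {
  "commands": [
    [0,0,0,15,-14,8,1],
    [0,0,0,37,-35,10,1],
    [0,0,0,60,-57,10,1],
    [0,0,0,83,-79,10,1],
    [0,0,0,106,-101,10,1]
  ]
}}

```text
clock: 6.13
tcp_pos: [0.4617, 0.214, 0.279]
orientation: [0.238, 3.131, -0.0]
contact_force: [0.1, 0.3, -3.7]
grip_width: 0.0123
gripper_force: 107.4
```

>>> {"fn": "servo_tool", "kwargs": {
  "commands": [
    [0,0,0,23,-22,0,1],
    [0,0,0,46,-44,0,1],
    [0,0,0,69,-66,0,1],
    [0,0,0,92,-88,0,1],
    [0,0,0,115,-110,0,1]
  ]
}}

```text
clock: 6.55
tcp_pos: [0.5767, 0.1037, 0.2787]
orientation: [0.239, 3.132, -0.0]
contact_force: [0.7, 0.6, -3.4]
grip_width: 0.0127
gripper_force: 107.4
```

>>> {"fn": "servo_tool", "kwargs": {
  "commands": [
    [0,0,0,21,-20,0,1],
    [0,0,0,42,-40,0,1],
    [0,0,0,60,-58,0,1],
    [0,0,0,74,-72,0,1],
    [0,0,0,82,-80,0,1]
  ]
}}

```text
clock: 6.97
tcp_pos: [0.6593, 0.0218, 0.278]
orientation: [0.245, 3.132, -0.001]
contact_force: [0.1, -1.0, -3.4]
grip_width: 0.0123
gripper_force: 107.4
```

```bash
python3 - <<'E'
from h import *
T,o=tool();x,y,z=o['tcp_pos'];a=np.arctan2(-T[1,0],-T[0,0]);print(o['tcp_pos'],np.degrees(a),o['joints'].round(2),o['moment'],o['clock'])
X,Y=x+.066*np.cos(a),y+.066*np.sin(a);print(X,Y)
lid('side',X,Y,z+.055);lid('top',X,Y,z+.055)
E
```

```text
[0.65928085 0.02178368 0.27803452] -8.93057250800876 [ 0.33  0.5  -0.66  1.51  0.31  1.25  1.04] [ 0.02250803  0.21915997 -0.06346738] 6.9667
0.724480743847105 0.011538006083910363
side lid 111 slopes [ 0.023 -0.047] z 0.3292 circle (array([ 0.7019, -0.0092,  0.3249]), array([0.7512, 0.04  , 0.331 ]))Traceback (most recent call last):
  File "<stdin>", line 4, in <module>
  File "h.py", line 32, in lid
    print(n,'lid',len(q),'slopes',s[:2].round(3),'z',s[2].round(4),'circle',np.round(cv2.minEnclosingCircle((q[:,:2]*1000).astype(np.float32)),1) if 0 else (q.min(0).round(4),q.max(0).round(4)))
                                                                                                                                                             ~~~~~^^^
    return umr_minimum(a, axis, None, out, keepdims, initial, where)
ValueError: zero-size array to reduction operation minimum which has no identity
```

>>> {"fn": "servo_tool", "kwargs": {
  "commands": [
    [0,0,0,4,-3,-20,1],
    [0,0,0,8,-6,-45,1],
    [0,0,0,8,-6,-72,1],
    [0,0,0,8,-6,-100,1],
    [0,0,0,8,-6,-125,1]
  ]
}}

```text
clock: 7.48
tcp_pos: [0.6645, 0.021, 0.152]
orientation: [-0.236, -3.132, -0.001]
contact_force: [-1.8, 0.4, -5.0]
grip_width: 0.0128
gripper_force: 107.5
```

>>> {"fn": "servo_tool", "kwargs": {
  "commands": [
    [0,0,0,0,0,-22,1],
    [0,0,0,0,0,-42,1],
    [0,0,0,0,0,-58,1],
    [0,0,0,0,0,-68,1],
    [0,0,0,0,0,-72,1]
  ]
}}

```text
clock: 7.9
tcp_pos: [0.6643, 0.0204, 0.0797]
orientation: [-0.236, -3.13, -0.001]
contact_force: [-0.2, -0.9, -4.0]
grip_width: 0.0128
gripper_force: 107.5
```

```bash
python3 - <<'E'
from h import *
T,o=tool();x,y,z=o['tcp_pos'];a=np.arctan2(-T[1,0],-T[0,0]);print(o['tcp_pos'],np.degrees(a),o['contact_force'])
X,Y=x+.066*np.cos(a),y+.066*np.sin(a);print(X,Y)
lid('side',X,Y,z+.055)
im,d=load('side');cv2.imwrite('pics/s2.png',cv2.resize(im[130:240,160:330],(680,440)))
E
```

```text
[0.6642806  0.02042805 0.07973329] -8.622480334547317 [-0.19277616 -0.93806426 -3.99838701]
0.7295346468430731 0.01053311671906785
side lid 125 slopes [-0.014 -0.014] z 0.1311 circle (array([ 0.7068, -0.0186,  0.1279]), array([0.7563, 0.0406, 0.1336]))
```

View pics/s2.png

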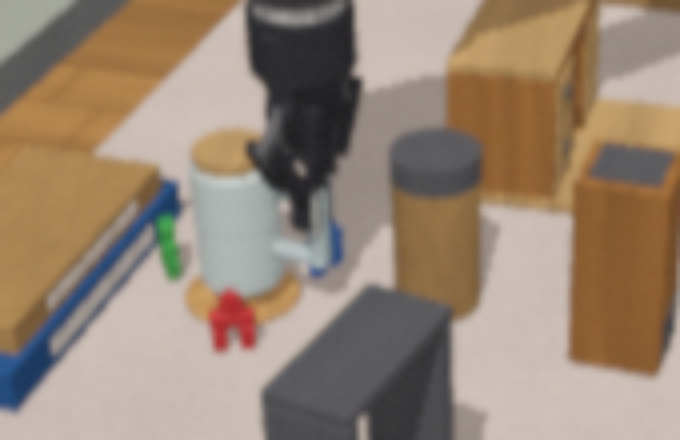

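The side crop shows the jar (235,215) upright just over the coaster (243,298), clear of the meeples at (168,245), (233,320) and (328,250). I'll lower it gently.

>>> {"fn": "servo_tool", "kwargs": {
  "commands": [
    [0,0,0,2,-3,-4,1],
    [0,0,0,2,-4,-8,1],
    [0,0,0,2,-4,-11,1],
    [0,0,0,2,-4,-13,1],
    [0,0,0,2,-4,-14,1]
  ]
}}

```text
clock: 8.37
tcp_pos: [0.6679, 0.0151, 0.0669]
orientation: [0.239, 3.132, 0.0]
contact_force: [-0.5, 0.9, -3.2]
grip_width: 0.0124
gripper_force: 107.5
```

>>> {"fn": "servo_tool", "kwargs": {
  "commands": [
    [0,0,0,0,0,-1,1],
    [0,0,0,0,0,-1.5,1],
    [0,0,0,0,0,-2,1],
    [0,0,0,0,0,-2.5,1],
    [0,0,0,0,0,-2.5,1]
  ]
}}

```text
clock: 8.78
tcp_pos: [0.6679, 0.0152, 0.0644]
orientation: [-0.239, -3.132, -0.0]
contact_force: [0.8, -0.8, -4.8]
grip_width: 0.0124
gripper_force: 107.5
```

>>> {"fn": "servo_tool", "kwargs": {
  "commands": [
    [0,0,0,0,0,-0.5,1],
    [0,0,0,0,0,-1,1],
    [0,0,0,0,0,-1.5,1],
    [0,0,0,0,0,-1.5,1],
    [0,0,0,0,0,-1.5,1]
  ]
}}

```text
clock: 9.2
tcp_pos: [0.6676, 0.0153, 0.0634]
orientation: [-0.239, -3.132, 0.0]
contact_force: [-5.6, 0.4, 3.7]
grip_width: 0.0127
gripper_force: 108.7
```

```bash
python3 - <<'E'
from h import *
T,o=tool();x,y,z=o['tcp_pos'];a=np.arctan2(-T[1,0],-T[0,0]);print(o['tcp_pos'],np.degrees(a),o['contact_force'])
X,Y=x+.066*np.cos(a),y+.066*np.sin(a);print(X,Y)
lid('side',X,Y,.116)
E
```

```text
[0.66763906 0.01527372 0.06344289] -8.709146424426804 [-5.55665682  0.37153519  3.68377203]
0.7328780643724037 0.00528009471728199
side lid 126 slopes [ 0.003 -0.013] z 0.1153 circle (array([ 0.7125, -0.0214,  0.1124]), array([0.7591, 0.035 , 0.1181]))
```

Contact: about 8 N of support, and the lid is at the expected height. Releasing, then rising straight up.

>>> {"fn": "servo_tool", "kwargs": {
  "commands": [
    [0,0,0,0,0,0,0.85],
    [0,0,0,0,0,0,0.7],
    [0,0,0,0,0,0,0.5],
    [0,0,0,0,0,0,0.5],
    [0,0,0,0,0,0,0.5]
  ],
  "force": 40
}}

```text
clock: 9.67
tcp_pos: [0.6684, 0.0151, 0.063]
orientation: [0.239, 3.132, 0.0]
contact_force: [0.4, 0.8, 0.1]
grip_width: 0.0429
gripper_force: 0.0
```

>>> {"fn": "servo_tool", "kwargs": {
  "commands": [
    [0,0,0,0,0,0,0.5],
    [0,0,0,0,0,10,0.5],
    [0,0,0,0,0,35,0.4],
    [0,0,0,0,0,65,0],
    [0,0,0,0,0,95,0]
  ]
}}

```text
clock: 10.08
tcp_pos: [0.6675, 0.0153, 0.1592]
orientation: [-0.238, -3.132, -0.0]
contact_force: [0.8, 1.3, -0.0]
grip_width: 0.0733
gripper_force: 0.0
```

>>> {"fn": "servo_tool", "kwargs": {
  "commands": [
    [0,0,0,0,0,30,0],
    [0,0,0,0,0,60,0],
    [0,0,0,0,0,80,0],
    [0,0,0,0,0,80,0],
    [0,0,0,0,0,80,0]
  ]
}}

```text
clock: 10.5
tcp_pos: [0.6687, 0.0155, 0.2402]
orientation: [0.238, 3.129, 0.001]
contact_force: [0.1, -0.4, -0.9]
grip_width: 0.0856
gripper_force: 0.0
```

```bash
python3 - <<'E'
from h import *
from scipy.optimize import least_squares
T,o=tool();im,d=grab('wrist');P=wpts(d,T);Z=P[...,2];print(o['tcp_pos'])
hs=cv2.cvtColor(im,cv2.COLOR_BGR2HSV)
m=(d>0)&(abs(Z-.116)<.006)&(np.hypot(P[...,0]-.733,P[...,1]-.005)<.04)
q=P[m];print('lid',len(q),np.median(q[:,2]),q.min(0),q.max(0))
for ax,t in((0,np.arange(.715,.755,.004)),(1,np.arange(-.012,.022,.004))):
    print([(round(v,3),*(np.array([k[:,1-ax].min(),k[:,1-ax].max(),k[:,1-ax].min()/2+k[:,1-ax].max()/2])*1e3).round(1)) for v in t if len(k:=q[abs(q[:,ax]-v)<.001])>2])
m=(d>0)&(abs(Z-.094)<.004)&(P[...,0]>.64)&(P[...,0]<.695)&(abs(P[...,1]-.015)<.025)
q=P[m];print('bar',len(q),np.median(q[:,2]),cv2.minAreaRect((q[:,:2]*1000).astype(np.float32)))
A=np.polyfit(q[:,0],q[:,1],1);print('yaw',np.degrees(np.arctan(A[0])),'y at .733',np.polyval(A,.733),q[:,0].min())
lid('side',.733,.005,.116);lid('top',.733,.005,.116)
cv2.imwrite('pics/w3.png',im)
E
```

```text
[0.66866644 0.01545842 0.24019724]
lid 2360 0.1163586699200942 [ 0.70254227 -0.02341531  0.11006067] [0.75918996 0.03356975 0.11859532]
[(np.float64(0.715), np.float64(-18.4), np.float64(28.7), np.float64(5.1)), (np.float64(0.719), np.float64(-19.8), np.float64(30.3), np.float64(5.2)), (np.float64(0.723), np.float64(-21.7), np.float64(32.7), np.float64(5.5)), (np.float64(0.727), np.float64(-22.4), np.float64(33.1), np.float64(5.4)), (np.float64(0.731), np.float64(-23.1), np.float64(33.6), np.float64(5.3)), (np.float64(0.735), np.float64(-22.8), np.float64(33.0), np.float64(5.1)), (np.float64(0.739), np.float64(-21.5), np.float64(31.5), np.float64(5.0)), (np.float64(0.743), np.float64(-21.2), np.float64(30.1), np.float64(4.5)), (np.float64(0.747), np.float64(-17.6), np.float64(28.7), np.float64(5.5)), (np.float64(0.751), np.float64(-15.3), np.float64(26.1), np.float64(5.4)), (np.float64(0.755), np.float64(-10.7), np.float64(20.5), np.float64(4.9))]
[(np.float64(-0.012), np.float64(708.5), np.float64(753.1), np.float64(730.8)), (np.float64(-0.008), np.float64(706.3), np.float64(756.3),
[... 802 characters left out ...]
z 0.1151 circle (array([ 0.7041, -0.0225,  0.1118]), array([0.7589, 0.0394, 0.1178]))Traceback (most recent call last):
  File "<stdin>", line 12, in <module>
  File "h.py", line 32, in lid
    print(n,'lid',len(q),'slopes',s[:2].round(3),'z',s[2].round(4),'circle',np.round(cv2.minEnclosingCircle((q[:,:2]*1000).astype(np.float32)),1) if 0 else (q.min(0).round(4),q.max(0).round(4)))
                                                                                                                                                             ~~~~~^^^
    return umr_minimum(a, axis, None, out, keepdims, initial, where)
ValueError: zero-size array to reduction operation minimum which has no identity
```

The jar stands free on the coaster: axis (0.731, 0.005), lid at 0.116, yaw -8.4°. Next I take it by the body from above.

>>> {"fn": "servo_tool", "kwargs": {
  "commands": [
    [0,0,0,20,-3,0,0],
    [0,0,0,42,-7,0,0],
    [0,0,0,57,-9,-10,0],
    [0,0,0,62,-10,-30,0],
    [0,0,0,62,-10,-60,0]
  ]
}}

```text
clock: 11.07
tcp_pos: [0.7321, 0.005, 0.1782]
orientation: [0.24, 3.129, 0.001]
contact_force: [0.4, 0.4, -0.5]
grip_width: 0.0858
gripper_force: 0.0
```

>>> {"fn": "servo_tool", "kwargs": {
  "commands": [
    [0,0,0,0,0,-30,0],
    [0,0,0,0,0,-60,0],
    [0,0,0,0,0,-85,0],
    [0,0,0,0,0,-105,0],
    [0,0,0,0,0,-117,0]
  ]
}}

```text
clock: 11.48
tcp_pos: [0.7273, 0.0048, 0.0563]
orientation: [-0.238, -3.126, 0.001]
contact_force: [-0.1, -0.9, -0.1]
grip_width: 0.0857
gripper_force: 0.0
```

>>> {"fn": "servo_tool", "kwargs": {
  "commands": [
    [0,0,0,0,0,0,0],
    [0,0,0,0,0,0,0.1],
    [0,0,0,0,0,0,0.2],
    [0,0,0,0,0,0,0.3],
    [0,0,0,0,0,0,0.4]
  ],
  "force": 40
}}

```text
clock: 11.9
tcp_pos: [0.7312, 0.0051, 0.063]
orientation: [0.239, 3.129, 0.0]
contact_force: [0.2, -0.7, 4.0]
grip_width: 0.0634
gripper_force: 45.1
```

>>> {"fn": "servo_tool", "kwargs": {
  "commands": [
    [0,0,0,0,0,0,0.5],
    [0,0,0,0,0,0,0.6],
    [0,0,0,0,0,0,0.6],
    [0,0,0,0,0,0,0.6],
    [0,0,0,0,0,0,0.6]
  ]
}}

```text
clock: 12.32
tcp_pos: [0.7313, 0.0051, 0.0629]
orientation: [0.239, 3.129, 0.0]
contact_force: [-0.6, -2.1, 5.9]
grip_width: 0.0634
gripper_force: 45.3
```

>>> {"fn": "servo_tool", "kwargs": {
  "commands": [
    [0,0,0,0,0,3,0.6],
    [0,0,0,0,0,12,0.6],
    [0,0,0,0,0,32,0.6],
    [0,0,0,0,0,57,0.6],
    [0,0,0,0,0,85,0.6]
  ],
  "force": 70
}}

```text
clock: 12.73
tcp_pos: [0.7281, 0.0051, 0.1451]
orientation: [-0.237, -3.128, 0.001]
contact_force: [-1.1, 0.5, -3.5]
grip_width: 0.0624
gripper_force: 77.6
```

>>> {"fn": "servo_tool", "kwargs": {
  "commands": [
    [0,0,-3,0,0,28,0.6],
    [0,0,-8,-4,-4,56,0.6],
    [0,0,-14,-12,-11,82,0.6],
    [0,0,-21,-24,-23,100,0.6],
    [0,0,-28,-38,-36,110,0.6]
  ]
}}

```text
clock: 13.15
tcp_pos: [0.6921, -0.0296, 0.2589]
orientation: [0.995, 2.977, 0.003]
contact_force: [1.4, -0.2, -4.0]
grip_width: 0.0627
gripper_force: 77.7
```

>>> {"fn": "servo_tool", "kwargs": {
  "commands": [
    [0,0,-7,-14,-13,3,0.6],
    [0,0,-14,-28,-26,5,0.6],
    [0,0,-21,-42,-39,5,0.6],
    [0,0,-28,-56,-52,5,0.6],
    [0,0,-35,-70,-65,5,0.6]
  ]
}}

```text
clock: 13.57
tcp_pos: [0.6202, -0.0961, 0.2607]
orientation: [-1.846, -2.54, 0.001]
contact_force: [0.5, 0.7, -3.8]
grip_width: 0.0628
gripper_force: 77.7
```

>>> {"fn": "servo_tool", "kwargs": {
  "commands": [
    [0,0,-7,-14,-13,0,0.6],
    [0,0,-14,-28,-26,0,0.6],
    [0,0,-21,-42,-39,0,0.6],
    [0,0,-28,-56,-52,0,0.6],
    [0,0,-35,-70,-65,0,0.6]
  ]
}}

```text
clock: 13.98
tcp_pos: [0.5503, -0.1608, 0.2607]
orientation: [-2.525, -1.868, 0.001]
contact_force: [0.3, -0.1, -4.7]
grip_width: 0.0626
gripper_force: 77.7
```

>>> {"fn": "servo_tool", "kwargs": {
  "commands": [
    [0,0,-7,-14,-13,0,0.6],
    [0,0,-14,-28,-26,0,0.6],
    [0,0,-21,-42,-39,0,0.6],
    [0,0,-28,-56,-52,0,0.6],
    [0,0,-35,-70,-65,0,0.6]
  ]
}}

```text
clock: 14.4
tcp_pos: [0.4804, -0.2256, 0.2607]
orientation: [-2.969, -1.022, 0.001]
contact_force: [0.3, 0.5, -3.7]
grip_width: 0.0627
gripper_force: 77.7
```

>>> {"fn": "servo_tool", "kwargs": {
  "commands": [
    [0,0,-7,-12,-12,0,0.6],
    [0,0,-14,-24,-24,0,0.6],
    [0,0,-21,-34,-34,0,0.6],
    [0,0,-28,-42,-42,0,0.6],
    [0,0,-35,-49,-49,0,0.6]
  ]
}}

```text
clock: 14.82
tcp_pos: [0.4314, -0.2748, 0.2607]
orientation: [-3.14, -0.08, 0.002]
contact_force: [0.5, -0.5, -3.9]
grip_width: 0.0627
gripper_force: 77.7
```

```bash
python3 - <<'E'
from h import *
T,o=tool();im,d=grab('wrist');np.save('T.npy',T);P=wpts(d,T);Z=P[...,2];print(T.round(4).tolist(),o['joints'].round(2),o['clock'],o['gripper_force'],o['grip_width'])
z=(d>0)
q=P[z&(abs(Z-.13)<.006)&(P[...,0]>.5)&(P[...,0]<.68)&(P[...,1]>-.4)&(P[...,1]<-.14)]
print('roof',len(q),np.median(q[:,2]),cv2.minAreaRect((q[:,:2]*1000).astype(np.float32)))
q=P[z&(abs(Z-.012)<.005)&(P[...,0]>.4)&(P[...,0]<.54)&(P[...,1]>-.4)&(P[...,1]<-.14)]
print('board',len(q),np.median(q[:,2]),q.min(0),q.max(0))
cv2.imwrite('pics/w4.png',im)
E
```

```text
[[0.9987, 0.0512, -0.0012, 0.4314], [0.0512, -0.9987, 0.0009, -0.2748], [-0.0011, -0.0009, -1.0, 0.2607], [0.0, 0.0, 0.0, 1.0]] [ 0.49  0.18 -0.05  1.9   0.01  1.06 -1.08] 14.8167 77.65655111521482 0.06274758042349586
roof 15744 0.1304471593613995 ((574.6536254882812, -269.4083251953125), (83.71295928955078, 196.241455078125), 1.9840459823608398)
board 8207 0.012502924337031707 [ 0.43569817 -0.37224908  0.00892129] [ 0.53992902 -0.17364809  0.01664481]
```

View pics/w4.png

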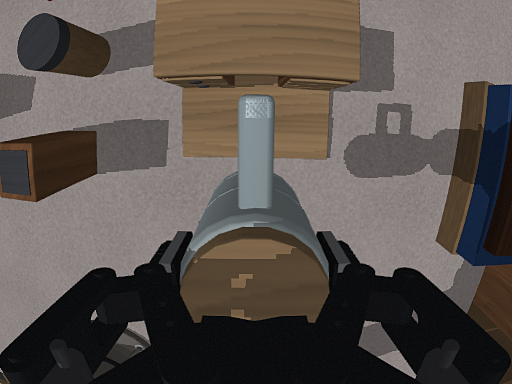

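The wrist view shows the jar held with its handle (256,95–205) pointing at the organiser gap (256,80), and both box fronts visible. I'll measure the handle line and tilt relative to the tool.

```bash
python3 - <<'E'
from h import *
im,d=load('wrist');T=np.load('T.npy');P=wpts(d,T);Z=P[...,2]
b=np.zeros_like(d,bool);b[90:180,230:285]=1
q=P[b&(d>0)&(Z>.27)&(Z<.31)];z=np.median(q[:,2]);q=q[abs(q[:,2]-z)<.004]
A=np.polyfit(q[:,0],q[:,1],1);B=np.polyfit(q[:,0],q[:,2],1)
print(len(q),z,'yaw',np.degrees(np.arctan(A[0])),'y at axis',np.polyval(A,.4314),'pitch',B[0],'tip',q[:,0].max())
for x in (.47,.48,.49,.5):
    k=q[abs(q[:,0]-x)<.002];print(x,k[:,1].min(),k[:,1].max()) if len(k) else 0
b[:]=0;b[225:315,180:330]=1
q=P[b&(d>0)&(Z>.305)&(Z<.325)];m=q.mean(0);s=np.linalg.lstsq(np.c_[q[:,:2]-m[:2],np.ones(len(q))],q[:,2],rcond=None)[0];print('lid',len(q),s,q.min(0),q.max(0))
E
```

```text
3029 0.29185179938752415 yaw 1.845249197356422 y at axis -0.27390762857948014 pitch -0.007814525133783595 tip 0.5046656961879821
0.47 -0.279909677032864 -0.2660166712542701
0.48 -0.27932491580920005 -0.26559096866587445
0.49 -0.2787803790885698 -0.26522629658953056
0.5 -0.2786036584646297 -0.2647320347520715
lid 10674 [-0.07481475  0.00235617  0.31363506] [ 0.42348276 -0.30265024  0.30500049] [ 0.45816993 -0.24667     0.31627605]
```

>>> {"fn": "servo_tool", "kwargs": {
  "commands": [
    [0,0,0,0,0,-20,0.6],
    [0,0,0,0,0,-45,0.6],
    [0,0,0,0,0,-72,0.6],
    [0,0,0,0,0,-98,0.6],
    [0,0,0,0,0,-120,0.6]
  ]
}}

```text
clock: 15.28
tcp_pos: [0.4324, -0.2735, 0.1393]
orientation: [-3.139, -0.096, 0.002]
contact_force: [0.4, -0.5, -4.9]
grip_width: 0.0624
gripper_force: 77.6
```

>>> {"fn": "servo_tool", "kwargs": {
  "commands": [
    [0,0,0,0,0,-18,0.6],
    [0,0,0,0,0,-34,0.6],
    [0,0,0,0,0,-48,0.6],
    [0,0,0,0,0,-58,0.6],
    [0,0,0,0,0,-62,0.6]
  ]
}}

```text
clock: 15.7
tcp_pos: [0.4322, -0.2737, 0.0775]
orientation: [-3.138, -0.094, 0.003]
contact_force: [0.2, -0.3, -4.4]
grip_width: 0.0626
gripper_force: 77.6
```

```bash
python3 - <<'E'
from h import *
T,o=tool();im,d=grab('wrist');np.save('T.npy',T);P=wpts(d,T);Z=P[...,2];print(T[:3,3],np.degrees(np.arctan2(T[1,0],T[0,0])),o['contact_force'])
b=np.zeros_like(d,bool);b[80:190,225:290]=1
q=P[b&(d>0)&(abs(Z-.111)<.006)]
for x in np.arange(.46,.51,.01):
    k=q[abs(q[:,0]-x)<.002];print(x.round(3),k[:,1].min(),k[:,1].max(),np.median(k[:,2])) if len(k) else 0
print('tip',q[:,0].max())
z=(d>0)
q=P[z&(abs(Z-.13)<.005)&(P[...,0]>.5)&(P[...,0]<.68)&(P[...,1]>-.4)&(P[...,1]<-.14)]
print('roof',len(q),q[:,0].min(),q[:,0].max(),cv2.minAreaRect((q[:,:2]*1000).astype(np.float32)))
cv2.imwrite('pics/w5.png',im)
E
```

```text
[ 0.43221628 -0.27370722  0.07752898] 3.4335040814960442 [ 0.22151911 -0.28207333 -4.394838  ]
0.47 -0.27879061196253613 -0.2646784107038024 0.10866166152296623
0.48 -0.27763715018736695 -0.26419492912392456 0.10865594496112697
0.49 -0.27733968692289696 -0.26363980275670373 0.10867367711135223
0.5 -0.2770542219033189 -0.26310831952993935 0.1086990814722249
tip 0.5055079095372638
roof 10785 0.5297724195135577 0.5618483715832457 ((541.44677734375, -271.4734802246094), (25.226415634155273, 197.0038604736328), 4.5583271980285645)
```

View pics/w5.png

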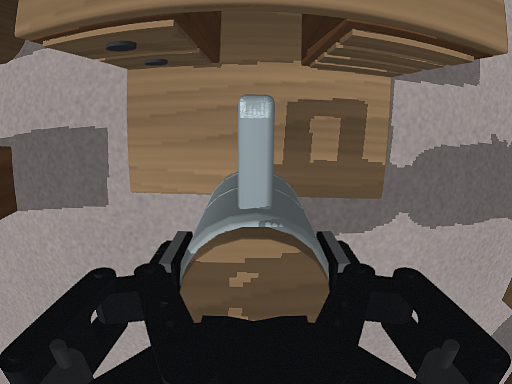

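The view shows the handle tip (256,100) lined up with the gap, whose edges are near columns 218 and 303. Its top is 109 mm high, below the 120 mm roof. I'll insert it, then lower.

>>> {"fn": "servo_tool", "kwargs": {
  "commands": [
    [0,0,-1.5,8,0,0,0.6],
    [0,0,-1.5,20,0.5,0,0.6],
    [0,0,-1.5,34,1,0,0.6],
    [0,0,-1.5,48,1,0,0.6],
    [0,0,-1.5,58,1.5,0,0.6]
  ]
}}

```text
clock: 16.17
tcp_pos: [0.4938, -0.2732, 0.08]
orientation: [3.14, 0.052, 0.005]
contact_force: [0.5, 0.5, -4.6]
grip_width: 0.0625
gripper_force: 77.7
```

>>> {"fn": "servo_tool", "kwargs": {
  "commands": [
    [0,0,0,0,0,-1,0.6],
    [0,0,0,0,0,-2,0.6],
    [0,0,0,0,0,-3,0.6],
    [0,0,0,0,0,-4,0.6],
    [0,0,0,0,0,-4.5,0.6]
  ]
}}

```text
clock: 16.58
tcp_pos: [0.4898, -0.2735, 0.0742]
orientation: [-3.141, -0.048, 0.002]
contact_force: [-0.7, 0.2, -4.1]
grip_width: 0.0624
gripper_force: 77.7
```

>>> {"fn": "servo_tool", "kwargs": {
  "commands": [
    [0,0,0,0,0,-0.5,0.6],
    [0,0,0,0,0,-1,0.6],
    [0,0,0,0,0,-1.5,0.6],
    [0,0,0,0,0,-1.5,0.6],
    [0,0,0,0,0,-1.5,0.6]
  ]
}}

```text
clock: 17.0
tcp_pos: [0.4909, -0.2733, 0.0729]
orientation: [3.141, 0.049, 0.0]
contact_force: [0.1, -1.2, -4.8]
grip_width: 0.0625
gripper_force: 77.7
```

```bash
python3 - <<'E'
from h import *
T,o=tool();im,d=grab('side');P=pts('side',d);print(T[:3,3],np.degrees(np.arctan2(T[1,0],T[0,0])),o['contact_force'],o['clock'])
m=(d>0)&(np.hypot(P[...,0]-.487,P[...,1]+.272)<.05)&(P[...,2]>.03)&(P[...,2]<.06)&(P[...,1]>-.26);q=P[m];print(len(q),q.mean(0) if len(q) else 0)
cv2.imwrite('pics/s3.png',cv2.resize(im[100:220,240:380],(700,600),interpolation=cv2.INTER_CUBIC))
E
```

```text
[ 0.49086065 -0.27333429  0.07292363] 1.787954970602604 [ 0.11386321 -1.23394548 -4.79778255] 17.0
107 [ 0.48634882 -0.24771325  0.04675345]
```

View pics/s3.png

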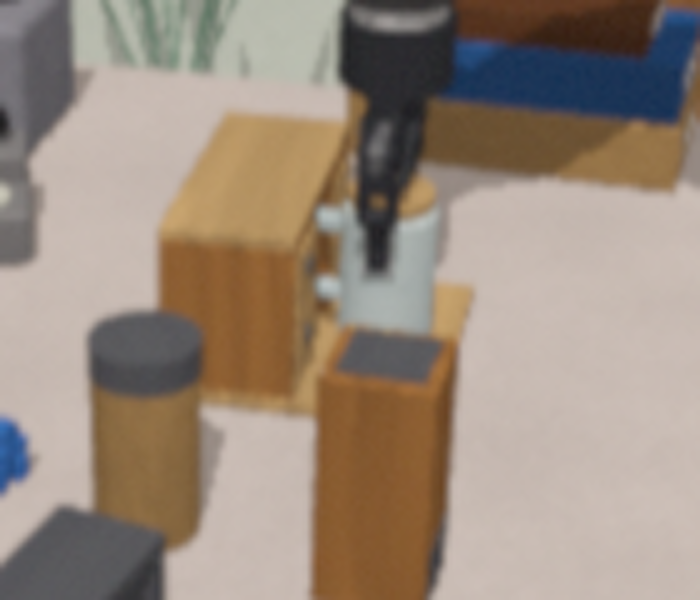

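The handle bars (325,215) and (325,287) go into the gap, and the jar (390,260) is upright over the board. Still no contact, so I lower the last couple of millimetres.

>>> {"fn": "servo_tool", "kwargs": {
  "commands": [
    [0,0,0,0,0,-0.5,0.6],
    [0,0,0,0,0,-1,0.6],
    [0,0,0,0,0,-1.5,0.6],
    [0,0,0,0,0,-1.5,0.6],
    [0,0,0,0,0,-1.5,0.6]
  ]
}}

```text
clock: 17.47
tcp_pos: [0.4908, -0.2733, 0.0714]
orientation: [-3.141, -0.049, 0.0]
contact_force: [0.7, -0.3, -4.8]
grip_width: 0.0625
gripper_force: 77.7
```

>>> {"fn": "servo_tool", "kwargs": {
  "commands": [
    [0,0,0,0,0,-0.5,0.6],
    [0,0,0,0,0,-1,0.6],
    [0,0,0,0,0,-1,0.6],
    [0,0,0,0,0,-1,0.6],
    [0,0,0,0,0,-1,0.6]
  ]
}}

```text
clock: 17.88
tcp_pos: [0.4911, -0.2733, 0.0711]
orientation: [3.141, 0.049, 0.001]
contact_force: [-2.1, 2.2, 6.3]
grip_width: 0.0626
gripper_force: 78.5
```

Contact on the board, about 10 N. I'll release slowly and rise.

>>> {"fn": "servo_tool", "kwargs": {
  "commands": [
    [0,0,0,0,0,0,0.15],
    [0,0,0,0,0,0,0.1],
    [0,0,0,0,0,0,0],
    [0,0,0,0,0,0,0],
    [0,0,0,0,0,0,0]
  ],
  "force": 30
}}

```text
clock: 18.3
tcp_pos: [0.491, -0.2734, 0.0704]
orientation: [3.141, 0.049, 0.0]
contact_force: [-0.7, 0.4, 0.4]
grip_width: 0.0852
gripper_force: 0.0
```

>>> {"fn": "servo_tool", "kwargs": {
  "commands": [
    [0,0,0,0,0,0,0],
    [0,0,0,0,0,8,0],
    [0,0,0,0,0,20,0],
    [0,0,0,0,0,40,0],
    [0,0,0,0,0,65,0]
  ]
}}

```text
clock: 18.72
tcp_pos: [0.4901, -0.273, 0.1361]
orientation: [-3.14, -0.049, 0.003]
contact_force: [0.0, 0.1, 0.2]
grip_width: 0.0852
gripper_force: 0.0
```

>>> {"fn": "servo_tool", "kwargs": {
  "commands": [
    [0,0,0,0,0,30,0],
    [0,0,0,-10,0,60,0],
    [0,0,0,-30,0,90,0],
    [0,0,0,-45,0,110,0],
    [0,0,0,-50,0,110,0]
  ]
}}

```text
clock: 19.13
tcp_pos: [0.4411, -0.275, 0.2513]
orientation: [3.137, 0.046, 0.012]
contact_force: [0.5, -1.2, 0.3]
grip_width: 0.0852
gripper_force: 0.0
```

```bash
python3 - <<'E'
from h import *
T,o=tool();im,d=grab('wrist');P=wpts(d,T);Z=P[...,2];print(T[:3,3],o['contact_force'],o['clock'])
b=(d>0)&(np.hypot(P[...,0]-.487,P[...,1]+.273)<.04)
q=P[b&(abs(Z-.124)<.006)];print('lid',len(q),np.median(q[:,2]),q.min(0),q.max(0))
m=q.mean(0);print(np.linalg.lstsq(np.c_[q[:,:2]-m[:2],np.ones(len(q))],q[:,2],rcond=None)[0])
for v in np.arange(.47,.505,.006):
    k=q[abs(q[:,0]-v)<.001];print(v.round(3),k[:,1].min(),k[:,1].max(),k[:,1].min()/2+k[:,1].max()/2) if len(k) else 0
q=P[(d>0)&(abs(Z-.102)<.003)&(P[...,0]>.52)&(P[...,0]<.57)&(abs(P[...,1]+.271)<.02)]
if len(q):print('bar',len(q),q[:,0].max(),q[:,1].min(),q[:,1].max())
q=P[(d>0)&(abs(Z-.13)<.004)&(P[...,0]>.525)&(P[...,0]<.7)&(P[...,1]>-.4)&(P[...,1]<-.14)]
print('roof',len(q),cv2.minAreaRect((q[:,:2]*1000).astype(np.float32)))
cv2.imwrite('pics/w6.png',im)
E
```

```text
[ 0.44110557 -0.2750346   0.25132237] [ 0.53562094 -1.15837653  0.32237865] 19.1333
lid 3043 0.12442262003096316 [ 0.46083893 -0.30107578  0.1215007 ] [ 0.5173127  -0.24339127  0.12701205]
[-0.00141778  0.00020655  0.12442852]
0.47 -0.29269382541613465 -0.25130661472663285 -0.27200022007138375
0.476 -0.2978467468520957 -0.2475097659671744 -0.27267825640963506
0.482 -0.2995737602435231 -0.24454128783031054 -0.27205752403691685
0.488 -0.30015244774878025 -0.2446241820611964 -0.2723883149049883
0.494 -0.29995298919640767 -0.24447402790849868 -0.2722135085524532
0.5 -0.29883826782041484 -0.24621828401895068 -0.27252827591968276
bar 205 0.5351804580688514 -0.27768628362423414 -0.264572526132142
roof 18313 ((577.7380981445312, -269.7388610839844), (89.57422637939453, 196.52525329589844), 1.9276376962661743)
```

View pics/w6.png

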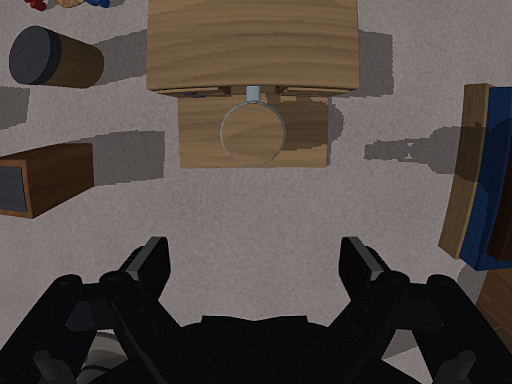

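The jar (253,132) stands on the board, upright, about 44 mm in front of the boxes and within 1 mm of the middle. Its handle (253,93) goes into the gap and the gripper is clear.

```bash
python3 -c "
from bench import r
print(r.hand_in())"
```

```text
the job is handed in; nothing more can be done
None
```

The jar is parked upright on the organiser's front board, about 44 mm in front of the boxes and within 1 mm of the middle by the last wrist view, with its handle in the gap and the gripper clear; I handed the job in at about 19 s, and no verdict was returned.

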